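# Refit the volume knob of a conference speaker

## Robot

A 6-joint arm with a two-finger parallel gripper is mounted at the origin on the work surface; the furniture and walls round the work are solid. World frame = base frame: x ahead of the robot, y to its left, z up, the work surface at z = 0. Lengths are in mm, angles in rad, forces in N, time in s.
With the tool pointing down it reaches from about 300 to 875 mm from the base axis. Payload 4.2 kg.
Tool frame: the origin (TCP) lies at the very end of the fingers, on their centre line; the grasp point (between the pads) lies 19 mm behind it; z points along the fingers, y is the line along which they close (so a half turn about z gives the same grasp; the last joint's range is limited). The gripper opens to 85 mm and grips with 20 to 120 N. Pads are 22 mm wide; open, the fingers measure 114 mm over their backs; the gripper's body (76 mm by 85 mm) begins 54 mm behind the grasp point. The pads swing forward as they close: fully open they stand 13 mm farther back than shut.
Start: joints at [1.144, 0.32, 1.565, -0, 1.257, -0.02], TCP at [227.515, 528.089, 231.338] pointing down, gripper open.
Joint ranges: [-3.11, 3.11], [-0.84, 2.01], [0.21, 2.61], [-1.34, 4.49], [0.05, 2.63], [-2.56, 2.56]. Speed limits (rad/s): [2.57, 2.57, 3.14, 3.14, 3.14, 3.14].

## Interface

Orientations are given as a unit quaternion [w, x, y, z].
In Python, from cell import env, grab_frame, camera_info gives the robot as it stands. The module is installed in compiled form; this text tells all that it offers.
- The arm moves only by the tool move_arm, never from a script. Its argument "targets" is a list that holds one entry, the list of rows, each a list of 7 numbers: the turn, a rotation vector about the world's x, y, z in rad, then the shift along the world's x, y, z in m, then the gripper command: -1 is shut, 1 is fully open, values between are in proportion. A call has 1 to 10 rows; each row is the pose to reach, as a shift and turn from the pose commanded when the call began; what a row does not reach only later rows make up. A row lasts 1/10 s, in which the tool goes at most 50 mm and 8.59 degrees, less where a joint would pass 70% of its speed; a pose out of reach is approached as far as the arm can. A call with a gripper value outside its range is refused whole. The fingers move at their own pace and stop on an object; the grip force is fixed at half the most. Time passes only in rows, so rows that repeat a pose let the fingers close. It gives the time, the measured TCP pose, the force, the opening and the grip force at its end, in the units of the state.
- env.read_state(): the state, without advancing time (a new reading comes with each control period).
- grab_frame(name): name is "scene" or "side" or "wrist"; returns the picture (384x512x3 uint8, blue, green, red); there is no depth.
- camera_info(name): a dict with "fovy" (degrees; the focal length in pixels is half the picture's height over the tangent of half this angle, whatever the lens; pixels are square), "cx", "cy" (the principal point, pixels), "origin" and "orientation" of the camera in the world. Camera axes: x right, y down, z forward; pixel columns grow to the right and rows downward; lengths in mm; the calibration is good to about 2 mm. A picture is of the moment at which its call begins: read the wrist's pose just before it. camera_info takes no time and is no camera call; for the wrist camera it gives the pose at the moment of the call.
- env.finish_job(): hands the job in; it is judged then, once.
The state is a dict: "clock": time; "joint_positions": joint angles; "qvel": joint speeds; "joint_efforts": joint torques, N m; "eef_pos": TCP position; "tool_rot": TCP orientation; "ft_force": force on the tool from outside, world axes, zero at the start; "wrist_torque": the same for the moment, N m; "gripper_width": finger opening in mm; "gripper_force": force on a finger pad.
Only numpy, scipy, OpenCV 4.12 (cv2) and the standard library are available. Lean on these libraries where they do the work, as an engineer would, in place of code of your own. Each camera call takes 0.05 s, during which the arm holds its last target. There are 200 camera calls.

## Task

The volume knob has come off the conference speaker and stands on the desk. Put it on the speaker's keyed spindle, pressing only lightly, never forcing it, while you turn it slowly until it drops fully home, then turn it clockwise to its end stop and let go; leave the other things where they are.

Things in the scene. Friction and masses are not known exactly. Their poses are not given: they have to be found in the camera images.
- knob_centre (a point): Centre (20 mm up) of the loose grey knob, 40 mm high, upright on the desk, about 60 g. z up, +x the way it points. Lower part: round skirt 56 mm across, 18 mm high. On top a grip bar 16 mm wide, 22 mm high (18 to 40 mm above the underside), along x from -22 to +22 mm, with a 10 mm wide pointer nose on to x = +33 mm. Grip the bar across its 16 mm width
- knob_foot (a point): Centre of the knob's underside, 20 mm below knob_centre; same axes. Here opens a 14 mm square bore, 15 mm deep, with a keyway 6.6 mm wide running from it to 20 mm from the axis on the pointer (+x) side
- knob_pointer (a point): Point of the pointer at the level of the underside, 26 mm from the knob's axis along the knob's +x
- spindle_foot (a point): Point on the spindle's axis at the top of the collar, 50 mm above the desk, with the housing's axes: +x to the speaker's back, +y to its left. The steel spindle is 12 mm round, 14 mm high above this point; on one side a key, 5 mm wide, 10 mm high, runs out to 17.5 mm. It turns stiffly (0.15 N m) between stops where the key points 1.0 rad counterclockwise and 0.5 rad clockwise of +x
- speaker: Black conference speaker, fixed, 130 (x) x 150 (y) x 50 mm high, origin under its middle, +x to its back; spindle at x 0, y -20 mm. The key starts pointing between 0.1 rad clockwise and 0.9 rad counterclockwise (from above) of +x: not measured. Unless the knob points that way to 0.05 rad it stands on the key, 10 mm too high. Home, it turns the spindle with under 0.1 rad play
- vial: Bystander: small white vial, 24 mm across, 56 mm high, loose; origin at its underside
- mouse: Bystander: black computer mouse, 108 x 60 x 36 mm, loose; origin at its underside
Not all that is in view belongs to the job. What is shaped like the part that bears knob_centre but red is not meant.

How it is judged (in metres and radians):
On the way, in this order (a step that is already met when the one before it is completed fails the run):
1. the knob has dropped home on the spindle: underside within 3 mm of the collar, within 2.5 mm of the axis, upright (z of knob_foot in the frame of spindle_foot below 0.003 m and horizontal distance between knob_foot and spindle_foot below 0.0025 m and angle between knob_foot's own z axis and vertical below 0.1 rad), for 0.1 s.
2. the seated knob has been turned clockwise to the end stop (z of knob_foot in the frame of spindle_foot below 0.003 m and horizontal distance between knob_foot and spindle_foot below 0.0025 m and y of knob_pointer in the frame of spindle_foot below -0.0105 m), for 0.1 s.
At the end, for the whole second after the job is handed in: the knob sits fully home on the spindle (underside within 3 mm of the collar, within 2.5 mm of the axis, upright to 0.1 rad), pointer at the clockwise end stop (0.42 rad or more clockwise of the housing's +x; the stop is at 0.5), released (all of step 2 and angle between knob_foot's own z axis and vertical below 0.1 rad and x of knob_pointer in the frame of spindle_foot above 0 m); the robot touches nothing.
It fails at once if the knob, not yet home, forced onto the spindle or the speaker with more than 30 N (contact force between dial_knob and speaker above 30 N and z of knob_foot in the frame of spindle_foot above 0.003 m).
It fails at once if a bystander (vial, mouse) moved by more than 20 mm (distance of any of vial, mouse from where it was at the start of the episode above 0.02 m).
It also fails if it takes over 54 s, if anything falls off the work surface, if the arm or the gripper's body presses on something with over 40 N, if the wrist force passes 120 N, or if a joint passes its speed limit or range.

## Working session

There is one attempt and no reset: what is moved stays moved. The work goes in short steps, Python scripts to look and compute and a tool call to move; the robot and the scene stay as the last step left them, time stands still between calls to the robot, and variables do not carry over. Pictures are saved under pics/ and viewed, at most 10 in all, crops included, and the job is handed in when it is done.

Besides the shell and the picture viewer there is one more tool, called after ">>>" by a JSON object that holds its "op" and its "data", one argument or row to a line. move_arm: Moves the arm, as the interface text tells. Its arguments: {"type":"object","properties":{"targets":{"type":"array"}},"required":["targets"]}

```bash
mkdir -p pics; python3 - <<'E'
from cell import env, grab_frame, camera_info
import cv2,numpy as np
for n in ["scene","side","wrist"]:
    print(n,camera_info(n)); cv2.imwrite(f"pics/{n}0.png",grab_frame(n))
print(env.read_state())
a=[cv2.imread(f"pics/{n}0.png") for n in ["scene","side"]]
E
```

```text
scene {'fovy': 46.8366853908214, 'cx': 251.66260010515654, 'cy': 193.17542621991103, 'origin': array([-363.6625525 ,  894.44859671,  624.71589081]), 'orientation': array([ 0.20145665, -0.32010554,  0.78754084, -0.48654607])}
side {'fovy': 42.057614623884085, 'cx': 261.3898792661868, 'cy': 201.86190915007214, 'origin': array([ 145.01492532, -954.3510075 ,  659.0533896 ]), 'orientation': array([-0.51052943,  0.85122681, -0.10946605,  0.05281852])}
wrist {'fovy': 69.00856087166623, 'cx': 253.39576698553103, 'cy': 187.01088177300107, 'origin': array([155.75161407, 557.93559003, 372.95816653]), 'orientation': array([0.12799164, 0.82539605, 0.54348576, 0.08344304])}
{'clock': 0.15, 'joint_positions': array([ 1.14400929e+00,  3.20167193e-01,  1.56539735e+00,  1.57658848e-05,
        1.25740270e+00, -1.99844222e-02]), 'qvel': array([-0.00052601, -0.00161468, -0.00474871,  0.00040792, -0.00101434,
        0.00184463]), 'joint_efforts': array([ 6.21959807e-04, -4.15839851e+01, -2.34346086e+01,  9.50158096e-05,
        5.95559846e-03,  5.43750176e-06]), 'eef_pos': array([227.35164163, 527.75463871, 230.66324477]), 'tool_rot': array([-1.59568972e-04,  2.02004021e-01,  9.79384451e-01, -6.68555859e-04]), 'ft_force': array([ 0.01970503, -0.54138783,  0.27985714]), 'wrist_torque': array([ 0.02433468, -0.01272438, -0.0422652 ]), 'gripper_force': 0.0, 'gripper_width': 85.64151448288213}
```

View pics/scene0.png

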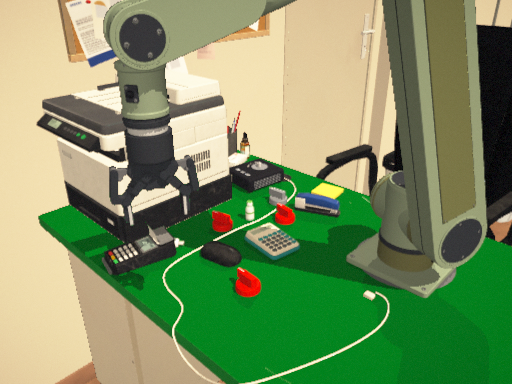

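View pics/side0.png

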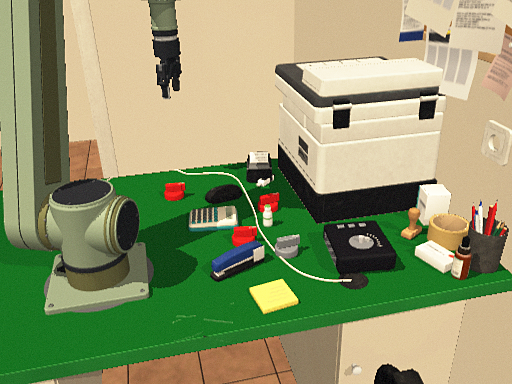

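View pics/wrist0.png

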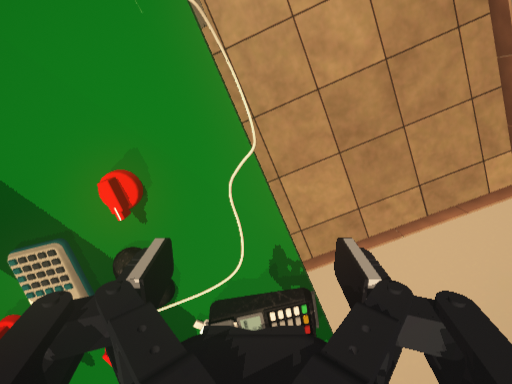

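Scene view: grey knob at about (278,197), speaker at (257,175). Side view: knob at about (287,245), speaker spindle near (362,241), vial (267,215), red decoys nearby. The wrist camera doesn't see the knob yet.

```bash
cat > h.py <<'E'
from cell import env, grab_frame, camera_info
import cv2,numpy as np
from scipy.spatial.transform import Rotation as R
def ray(c,px):
    f=192/np.tan(np.radians(c['fovy'])/2); px=np.atleast_2d(np.array(px,float))
    d=np.c_[(px[:,0]-c['cx'])/f,(px[:,1]-c['cy'])/f,np.ones(len(px))]
    d=d@R.from_quat(c['orientation'],scalar_first=True).as_matrix().T
    return np.array(c['origin']),d/np.linalg.norm(d,axis=1)[:,None]
def plane(c,px,z):
    o,d=ray(c,px); return o+d*((z-o[2])/d[:,2])[:,None]
def tri(obs):
    A=np.zeros((3,3));b=np.zeros(3)
    for c,p in obs:
        o,d=ray(c,p);M=np.eye(3)-np.outer(d[0],d[0]);A+=M;b+=M@o
    x=np.linalg.solve(A,b)
    return x,[np.linalg.norm((np.eye(3)-np.outer(ray(c,p)[1][0],ray(c,p)[1][0]))@(x-ray(c,p)[0])) for c,p in obs]
def proj(c,X):
    f=192/np.tan(np.radians(c['fovy'])/2)
    v=(np.atleast_2d(X)-c['origin'])@R.from_quat(c['orientation'],scalar_first=True).as_matrix()
    return v[:,:2]/v[:,2:]*f+[c['cx'],c['cy']]
E
python3 - <<'E'
from h import *
s=camera_info('side');c=camera_info('scene')
print(tri([(s,(287,245)),(c,(278,197))]), 'spk',plane(s,(362,241),60), 'vial',tri([(s,(267,215)),(c,(250,211))]))
for n,b in (('side',[200,180,420,300]),('scene',[205,150,345,240])):
    im=cv2.imread(f'pics/{n}0.png')[b[1]:b[3],b[0]:b[2]]
    cv2.imwrite(f'pics/{n}c.png',cv2.resize(im,None,fx=3,fy=3,interpolation=cv2.INTER_CUBIC))
a=cv2.imread('pics/sidec.png');e=cv2.imread('pics/scenec.png')
e=cv2.copyMakeBorder(e,0,0,0,a.shape[1]-e.shape[1],cv2.BORDER_CONSTANT)
cv2.imwrite('pics/both.png',np.vstack([a,e])[:600])
E
```

```text
(array([423.32632775, -14.93332553,  15.95235498]), [np.float64(2.1255250932783065), np.float64(2.1255250932784606)]) spk [[ 568.97963732 -106.51237555   60.        ]] vial (array([410.0708832 , 119.00322514,  25.33880551]), [np.float64(1.8154377965520516), np.float64(1.8154377965520245)])
```

View pics/both.png

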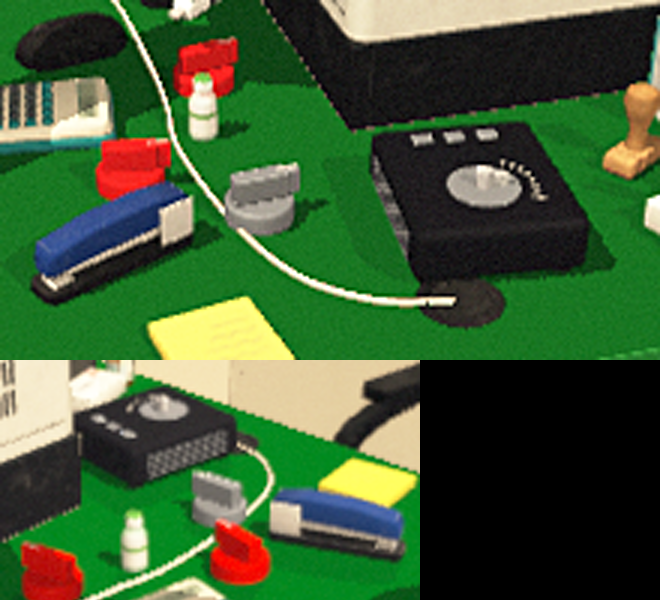

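The crop shows the grey knob's bar running roughly along world x, standing clear of the stapler and cable. The speaker's front grille faces the robot and the spindle lies among the scale ticks. I'm moving over them to measure with the wrist camera.

>>> {"op": "move_arm", "data": {
  "targets": [
    [[0, 0, -0.14, 0.011, -0.029, 0.002, 1], [0, 0, -0.28, 0.022, -0.058, 0.004, 1], [0, 0, -0.42, 0.034, -0.087, 0.006, 1], [0, 0, -0.56, 0.045, -0.116, 0.008, 1], [0, 0, -0.7, 0.056, -0.145, 0.01, 1], [0, 0, -0.84, 0.068, -0.174, 0.012, 1], [0, 0, -0.98, 0.079, -0.203, 0.014, 1], [0, 0, -1.12, 0.09, -0.232, 0.016, 1], [0, 0, -1.26, 0.102, -0.26, 0.018, 1], [0, 0, -1.4, 0.113, -0.288, 0.02, 1]]
  ]
}}

```text
clock: 1.15
eef_pos: [340.7, 238.8, 251.3]
tool_rot: [0.0, 0.787, 0.617, -0.0]
ft_force: [0.3, -0.6, 0.1]
gripper_width: 85.3
gripper_force: 0.0
```

>>> {"op": "move_arm", "data": {
  "targets": [
    [[0, 0, -0.14, 0, -0.03, 0.003, 1], [0, 0, -0.28, 0, -0.06, 0.006, 1], [0, 0, -0.42, 0, -0.09, 0.009, 1], [0, 0, -0.56, 0, -0.12, 0.012, 1], [0, 0, -0.7, 0, -0.15, 0.015, 1], [0, 0, -0.84, 0, -0.18, 0.018, 1], [0, 0, -0.98, -0.003, -0.21, 0.02, 1], [0, 0, -1.12, -0.006, -0.24, 0.02, 1], [0, 0, -1.26, -0.01, -0.27, 0.02, 1], [0, 0, -1.335, -0.01, -0.3, 0.02, 1]]
  ]
}}

```text
clock: 2.15
eef_pos: [329.7, -61.0, 271.3]
tool_rot: [-0.0, 1.0, -0.002, -0.0]
ft_force: [0.7, -0.5, 0.3]
gripper_width: 85.4
gripper_force: 0.0
```

```bash
python3 - <<'E'
from h import *
import pickle
st=env.read_state();print(st['joint_positions'],st['eef_pos'],st['tool_rot'])
c=camera_info('wrist');im=grab_frame('wrist');cv2.imwrite('pics/w1.png',im);pickle.dump(c,open('w1.pkl','wb'))
print(c['origin'],R.from_quat(c['orientation'],scalar_first=True).as_matrix())
E
```

```text
[-2.17135724e-01 -9.92619101e-02  1.95044450e+00 -1.87802599e-05
  1.29051430e+00  1.35799610e+00] [329.67058897 -60.95924416 271.27591124] [-2.30239298e-06  9.99997655e-01 -2.16515018e-03 -5.28462928e-05]
[406.23180693 -61.83589292 413.67410213] [[-3.97151057e-03 -9.53339853e-01 -3.01873073e-01]
 [-9.99992103e-01  3.74231961e-03  1.33757139e-03]
 [-1.45454591e-04  3.01876002e-01 -9.53347187e-01]]
```

View pics/w1.png

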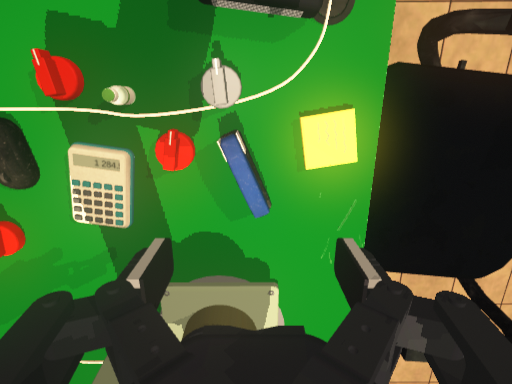

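The wrist view shows the grey knob at (220,85) with its nose pointing up the image, about world +x, at (216,60). The speaker is just cut off at the top, so I'm moving forward to see both.

>>> {"op": "move_arm", "data": {
  "targets": [
    [[0, 0, 0, 0.03, 0, 0, 1], [0, 0, 0, 0.06, 0, 0, 1], [0, 0, 0, 0.09, 0, 0, 1], [0, 0, 0, 0.12, 0, 0, 1], [0, 0, 0, 0.15, 0, 0, 1], [0, 0, 0, 0.17, 0, 0, 1], [0, 0, 0, 0.17, 0, 0, 1], [0, 0, 0, 0.17, 0, 0, 1]]
  ]
}}

```text
clock: 3.0
eef_pos: [499.9, -59.7, 270.7]
tool_rot: [-0.0, 1.0, 0.0, -0.001]
ft_force: [-0.2, -0.9, -0.9]
gripper_width: 85.5
gripper_force: 0.0
```

```bash
python3 - <<'E'
from h import *
import pickle
st=env.read_state();print(st['joint_positions'],st['eef_pos'])
c=camera_info('wrist');im=grab_frame('wrist');cv2.imwrite('pics/w2.png',im);pickle.dump(c,open('w2.pkl','wb'))
k=proj(c,[423,-15,20])[0];s=proj(c,[569,-106,60])[0];print(k,s)
def crop(p,h):
    M=np.float32([[300/h,0,300-p[0]*300/h],[0,300/h,300-p[1]*300/h]]); return cv2.warpAffine(im,M,(600,600),flags=cv2.INTER_CUBIC)
a=np.hstack([crop(k,40)[:,100:500],crop(s,55)[:,100:500]]);cv2.imwrite('pics/w2c.png',a)
E
```

```text
[-1.41550856e-01  1.83551889e-01  1.65119547e+00 -1.70353630e-04
  1.30889085e+00  1.42902366e+00] [499.9300118  -59.67869793 270.73818021]
[223.4264889  204.95259143] [291.254003   104.65974112]
```

View pics/w2c.png

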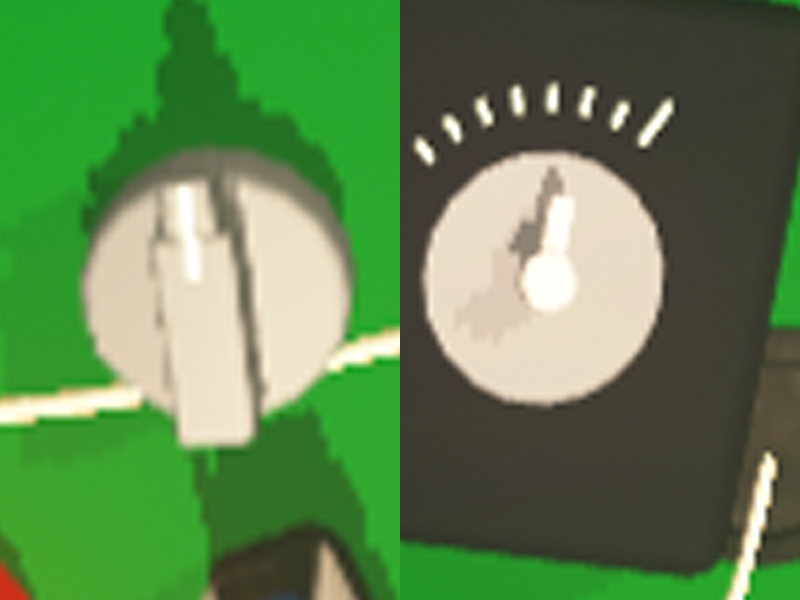

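Left half: knob with its nose up, bar axis from (218,443) to (187,182). Right half: collar centred at about (544,278), spindle top at (549,280), key pointing up and slightly right with its end at (561,197). I'm taking a second view for stereo heights.

>>> {"op": "move_arm", "data": {
  "targets": [
    [[0, 0, 0, -0.02, 0.01, 0, 1], [0, 0, 0, -0.045, 0.02, 0, 1], [0, 0, 0, -0.07, 0.035, 0, 1], [0, 0, 0, -0.08, 0.045, 0, 1], [0, 0, 0, -0.08, 0.045, 0, 1], [0, 0, 0, -0.08, 0.045, 0, 1]]
  ]
}}

```text
clock: 3.65
eef_pos: [421.1, -15.0, 271.8]
tool_rot: [0.0, 1.0, 0.0, 0.001]
ft_force: [-0.0, 0.0, -0.6]
gripper_width: 85.7
gripper_force: 0.0
```

```bash
cat > m.py <<'E'
from h import *
import pickle
c2=pickle.load(open('w2.pkl','rb'));i2=cv2.imread('pics/w2.png')
c3=camera_info('wrist');i3=grab_frame('wrist');cv2.imwrite('pics/w3.png',i3);pickle.dump(c3,open('w3.pkl','wb'))
def blobs(c,im,X,rad,lo,hi,smax=70):
    h=cv2.cvtColor(im,cv2.COLOR_BGR2HSV);p=proj(c,X)[0]
    m=((h[...,1]<smax)&(h[...,2]>=lo)&(h[...,2]<=hi)).astype(np.uint8)
    k=np.zeros_like(m);cv2.circle(k,tuple(int(v) for v in p),rad,1,-1);m&=k
    n,l,s,ce=cv2.connectedComponentsWithStats(m)
    j=1+np.argmax(s[1:,4]);return (l==j).astype(np.uint8),ce[j],s[j]
for c,im in((c2,i2),(c3,i3)):
    # collar ellipse
    m,ce,s=blobs(c,im,[569,-106,55],36,120,255)
    cn=max(cv2.findContours(m,0,1)[0],key=cv2.contourArea);e=cv2.fitEllipse(cn)
    print('collar',e,plane(c,e[0],50).round(1))
    m,ce,s=blobs(c,im,[569,-106,55],20,249,255)
    print('spindle bright',ce,s); pts=np.argwhere(m)[:,::-1]
    w=plane(c,pts,62)[:,:2]; q=np.linalg.eigh(np.cov(w.T)); print(' axis',np.degrees(np.arctan(q[1][1,1]/q[1][0,1])))
E
python3 m.py; python3 - <<'E'
from h import *
im=cv2.imread('pics/w3.png');import pickle;c=pickle.load(open('w3.pkl','rb'))
k=proj(c,[423,-15,20])[0];s=proj(c,[569,-106,60])[0];print(k,s)
def crop(p,h):
    M=np.float32([[300/h,0,300-p[0]*300/h],[0,300/h,300-p[1]*300/h]]); return cv2.warpAffine(im,M,(600,600),flags=cv2.INTER_CUBIC)
cv2.imwrite('pics/w3c.png',np.hstack([crop(k,40)[:,100:500],crop(s,55)[:,100:500]]))
E
```

```text
collar ((280.68756103515625, 100.56549072265625), (43.09315490722656, 46.01470184326172), 13.734689712524414) [[573.6 -94.   50. ]]
spindle bright [282.69354839  97.42741935] [278  86   9  21 124]
 axis -7.870285887854743
collar ((320.9008483886719, 30.437870025634766), (45.627925872802734, 52.811180114746094), 15.93333625793457) [[573.6 -94.   50. ]]
spindle bright [324.26923077  25.31538462] [319  14  10  21 130]
 axis -7.1498808375597145
[252.92674829 153.78916146] [333.21166166  32.95230273]
```

View pics/w3c.png

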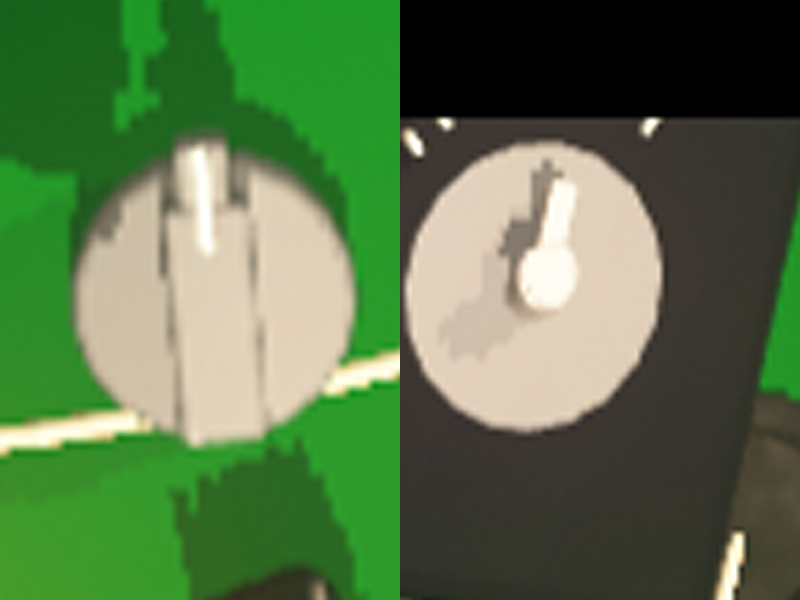

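```bash
python3 - <<'E'
from h import *
import pickle
c2=pickle.load(open('w2.pkl','rb'));c3=pickle.load(open('w3.pkl','rb'))
def kp(c,u): return proj(c,[423,-15,20])[0]+(np.array([u[0]+100,u[1]])-300)/7.5
def sp(c,u): return proj(c,[569,-106,60])[0]+(np.array([u[0]-300,u[1]])-300)/(300/55)
for n,f,a,b,z in [('barend',kp,(218,443),(227,441),40),('step',kp,(199,241),(208,211),40),('spindletop',sp,(549,280),(548,277),64),('keyend',sp,(563,197),(563,182),60)]:
    print(n,tri([(c2,f(c2,a)),(c3,f(c3,b))]),plane(c2,f(c2,a),z),plane(c3,f(c3,b),z))
# skirt top circle & whole outline via grey mask
for c,n in((c2,'w2'),(c3,'w3')):
    im=cv2.imread(f'pics/{n}.png');h=cv2.cvtColor(im,cv2.COLOR_BGR2HSV)
    m=((h[...,1]<70)&(h[...,2]>60)).astype(np.uint8);k=np.zeros_like(m);p=kp(c,(205,300));cv2.circle(k,tuple(int(v) for v in p),22,1,-1)
    m=cv2.morphologyEx(m&k,cv2.MORPH_OPEN,np.ones((7,7)));cn=max(cv2.findContours(m,0,1)[0],key=cv2.contourArea)
    hull=cv2.convexHull(cn);print(cv2.boundingRect(hull),'skirt',plane(c,cv2.fitEllipse(cn)[0],18), cv2.minEnclosingCircle(cn))
    # bar edge columns by row gradient is left to hand picks
E
```

```text
barend (array([400.30712441, -19.87643126,  38.87808175]), [np.float64(0.1663335783229385), np.float64(0.16633357832295395)]) [[400.92787629 -19.85688822  40.        ]] [[400.51026559 -20.00638797  40.        ]]
step (array([442.27721031, -16.85633078,  37.9528271 ]), [np.float64(0.4658697964719404), np.float64(0.4658697964719385)]) [[442.7767757  -17.49422665  40.        ]] [[442.80398691 -16.44341414  40.        ]]
spindletop (array([573.17566681, -94.59743959,  60.63358468]), [np.float64(0.14636910421719976), np.float64(0.14636910421716035)]) [[573.28098016 -94.14197138  64.        ]] [[572.38548205 -93.97251787  64.        ]]
keyend (array([590.65501699, -97.00258629,  58.92704036]), [np.float64(0.16493661587868608), np.float64(0.16493661587864678)]) [[590.53340322 -97.03554822  60.        ]] [[590.45008943 -96.61038418  60.        ]]
(209, 186, 35, 39) skirt [[423.72838423 -18.56412755  18.        ]] ((226.0, 205.0), 19.646982192993164)
(237, 133, 37, 40) skirt [[423.58458703 -17.6702298   18.        ]] ((255.086669921875, 152.477783203125), 20.131113052368164)
```

The second view matches the first. The collar is at (573.6, -94.0) at z 50 from both views. Knob axis is about (422.4, -18.4), yaw 0.07, with its top at 39 mm. The key yaw is about -0.165. Descending on the knob.

>>> {"op": "move_arm", "data": {
  "targets": [
    [[0, 0, 0.035, 0.001, -0.002, -0.04, 1], [0, 0, 0.07, 0.0019, -0.0035, -0.08, 1], [0, 0, 0.07, 0.0019, -0.0035, -0.12, 1], [0, 0, 0.07, 0.0019, -0.0035, -0.16, 1], [0, 0, 0.07, 0.0019, -0.0035, -0.19, 1], [0, 0, 0.07, 0.0019, -0.0035, -0.21, 1], [0, 0, 0.07, 0.0019, -0.0035, -0.23, 1], [0, 0, 0.07, 0.0019, -0.0035, -0.242, 1], [0, 0, 0.07, 0.0019, -0.0035, -0.249, 1], [0, 0, 0.07, 0.0019, -0.0035, -0.249, 1]]
  ]
}}

```text
clock: 4.7
eef_pos: [422.6, -18.7, 21.4]
tool_rot: [0.0, 0.999, 0.035, -0.001]
ft_force: [0.4, 0.9, 0.3]
gripper_width: 85.0
gripper_force: 0.0
```

>>> {"op": "move_arm", "data": {
  "targets": [
    [[0, 0, 0, 0, 0, 0, 0], [0, 0, 0, 0, 0, 0, -0.4], [0, 0, 0, 0, 0, 0, -1], [0, 0, 0, 0, 0, 0, -1], [0, 0, 0, 0, 0, 0, -1], [0, 0, 0, 0, 0, 0, -1], [0, 0, 0, 0, 0, 0, -1], [0, 0, 0, 0, 0, 0, -1]]
  ]
}}

```text
clock: 5.5
eef_pos: [422.7, -18.4, 22.8]
tool_rot: [0.0, 0.999, 0.035, 0.0]
ft_force: [-0.8, -1.3, 6.0]
gripper_width: 14.9
gripper_force: 59.5
```

>>> {"op": "move_arm", "data": {
  "targets": [
    [[0, 0, 0, 0, 0, 0.01, -1], [0, 0, 0, 0, 0, 0.03, -1], [0, 0, 0, 0, 0, 0.06, -1], [0, 0, 0, 0, 0, 0.09, -1], [0, 0, -0.06, 0.03, -0.015, 0.1, -1], [0, 0, -0.12, 0.065, -0.0325, 0.1, -1], [0, 0, -0.18, 0.1, -0.05, 0.1, -1], [0, 0, -0.235, 0.135, -0.0675, 0.1, -1], [0, 0, -0.235, 0.1512, -0.0756, 0.1, -1], [0, 0, -0.235, 0.1512, -0.0756, 0.1, -1]]
  ]
}}

```text
clock: 6.5
eef_pos: [575.7, -95.2, 122.4]
tool_rot: [0.0, 0.997, -0.083, 0.001]
ft_force: [-1.0, 0.2, -0.9]
gripper_width: 15.0
gripper_force: 58.8
```

```bash
python3 - <<'E'
from h import *
st=env.read_state();print(st['joint_positions'],st['eef_pos'],st['tool_rot'],st['ft_force'],st['gripper_width'])
out=[]
for n in('side','scene'):
    im=grab_frame(n);c=camera_info(n);p=proj(c,[573.6,-94,80])[0];print(n,p);cv2.imwrite(f'pics/{n}4.png',im)
    h=40;M=np.float32([[300/h,0,300-p[0]*300/h],[0,300/h,300-p[1]*300/h]]);out.append(cv2.warpAffine(im,M,(600,600),flags=cv2.INTER_CUBIC)[:,100:500])
cv2.imwrite('pics/b4.png',np.hstack(out))
E
```

```text
[-1.83385701e-01  4.19390205e-01  1.70335476e+00 -3.05755172e-04
  1.01716331e+00  1.55377088e+00] [575.68281253 -95.15968355 122.40273108] [ 2.13706516e-04  9.96548831e-01 -8.30042186e-02  8.24947921e-04] [-1.02002878  0.16042764 -0.92131751] 15.01718543511958
side [362.27154168 230.04569042]
scene [259.60745248 157.08583212]
```

View pics/b4.png

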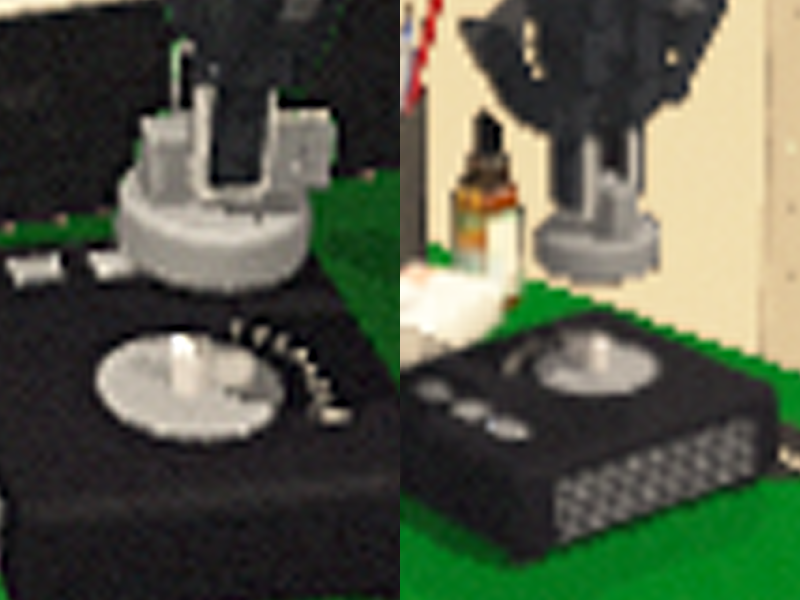

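The knob is held upright over the spindle in both views; left image: skirt bottom near (210,285), spindle top at (182,340). I'm lowering to just above it and letting it settle.

>>> {"op": "move_arm", "data": {
  "targets": [
    [[0, 0, 0, 0, 0, -0.01, -1], [0, 0, 0, 0, 0, -0.02, -1], [0, 0, 0, 0, 0, -0.028, -1], [0, 0, 0, 0, 0, -0.033, -1], [0, 0, 0, 0, 0, -0.033, -1], [0, 0, 0, 0, 0, -0.033, -1]]
  ]
}}

```text
clock: 7.2
eef_pos: [573.7, -94.0, 89.3]
tool_rot: [0.0, 0.997, -0.082, -0.0]
ft_force: [-0.4, 0.8, -1.0]
gripper_width: 14.2
gripper_force: 58.8
```

```bash
python3 - <<'E'
from h import *
st=env.read_state();print(st['eef_pos'],st['tool_rot'],st['ft_force'],st['wrist_torque'])
E
```

```text
[573.65272312 -93.96426823  89.28941455] [ 3.78525356e-05  9.96591856e-01 -8.24904330e-02 -1.98293061e-05] [-0.37741947  0.82682017 -1.01062917] [-0.00428185 -0.00058849 -0.00276503]
```

>>> {"op": "move_arm", "data": {
  "targets": [
    [[0, 0, 0, 0, 0, -0.002, -1], [0, 0, 0, 0, 0, -0.003, -1], [0, 0, 0, 0, 0, -0.004, -1], [0, 0, 0, 0, 0, -0.005, -1], [0, 0, 0, 0, 0, -0.006, -1], [0, 0, 0, 0, 0, -0.006, -1]]
  ]
}}

```text
clock: 7.8
eef_pos: [573.5, -94.0, 83.2]
tool_rot: [0.0, 0.997, -0.083, -0.0]
ft_force: [0.3, -0.6, -0.4]
gripper_width: 14.2
gripper_force: 58.8
```

>>> {"op": "move_arm", "data": {
  "targets": [
    [[0, 0, 0, 0, 0, -0.0005, -1], [0, 0, 0, 0, 0, -0.001, -1], [0, 0, 0, 0, 0, -0.0015, -1], [0, 0, 0, 0, 0, -0.002, -1], [0, 0, 0, 0, 0, -0.002, -1]]
  ]
}}

```text
clock: 8.3
eef_pos: [573.6, -94.0, 81.2]
tool_rot: [0.0, 0.997, -0.082, -0.0]
ft_force: [-0.6, 0.5, -0.1]
gripper_width: 14.5
gripper_force: 58.8
```

>>> {"op": "move_arm", "data": {
  "targets": [
    [[0, 0, 0, 0, 0, -0.0005, -1], [0, 0, 0, 0, 0, -0.001, -1], [0, 0, 0, 0, 0, -0.0015, -1], [0, 0, 0, 0, 0, -0.002, -1], [0, 0, 0, 0, 0, -0.002, -1]]
  ]
}}

```text
clock: 8.8
eef_pos: [573.6, -94.0, 79.2]
tool_rot: [0.0, 0.997, -0.083, -0.0]
ft_force: [0.5, 0.9, -0.6]
gripper_width: 14.7
gripper_force: 58.8
```

No force, and the underside is already below the key top, so the key is in its keyway. Continuing down.

>>> {"op": "move_arm", "data": {
  "targets": [
    [[0, 0, 0, 0, 0, -0.0007, -1], [0, 0, 0, 0, 0, -0.0014, -1], [0, 0, 0, 0, 0, -0.0021, -1], [0, 0, 0, 0, 0, -0.0028, -1], [0, 0, 0, 0, 0, -0.0035, -1], [0, 0, 0, 0, 0, -0.0035, -1]]
  ]
}}

```text
clock: 9.4
eef_pos: [573.5, -94.0, 75.7]
tool_rot: [0.0, 0.997, -0.082, -0.0]
ft_force: [0.1, -0.3, -0.2]
gripper_width: 14.3
gripper_force: 58.8
```

>>> {"op": "move_arm", "data": {
  "targets": [
    [[0, 0, 0, 0, 0, -0.0005, -1], [0, 0, 0, 0, 0, -0.001, -1], [0, 0, 0, 0, 0, -0.0015, -1], [0, 0, 0, 0, 0, -0.002, -1], [0, 0, 0, 0, 0, -0.002, -1]]
  ]
}}

```text
clock: 9.9
eef_pos: [573.6, -94.0, 73.7]
tool_rot: [0.0, 0.997, -0.083, -0.0]
ft_force: [0.5, 0.1, -0.8]
gripper_width: 14.4
gripper_force: 58.8
```

>>> {"op": "move_arm", "data": {
  "targets": [
    [[0, 0, 0, 0, 0, -0.0003, -1], [0, 0, 0, 0, 0, -0.0006, -1], [0, 0, 0, 0, 0, -0.0009, -1], [0, 0, 0, 0, 0, -0.0012, -1], [0, 0, 0, 0, 0, -0.0012, -1]]
  ]
}}

```text
clock: 10.4
eef_pos: [573.6, -94.0, 72.9]
tool_rot: [0.0, 0.997, -0.082, 0.0]
ft_force: [-0.5, 0.3, 1.4]
gripper_width: 14.7
gripper_force: 59.2
```

Light contact at about 50 mm: seated. Turning clockwise slowly and watching the moment.

>>> {"op": "move_arm", "data": {
  "targets": [
    [[0, 0, -0.03, 0, 0, 0, -1], [0, 0, -0.06, 0, 0, 0, -1], [0, 0, -0.09, 0, 0, 0, -1], [0, 0, -0.12, 0, 0, 0, -1], [0, 0, -0.15, 0, 0, 0, -1], [0, 0, -0.18, 0, 0, 0, -1], [0, 0, -0.21, 0, 0, 0, -1], [0, 0, -0.24, 0, 0, 0, -1], [0, 0, -0.27, 0, 0, 0, -1], [0, 0, -0.3, 0, 0, 0, -1]]
  ]
}}

```text
clock: 11.4
eef_pos: [574.4, -92.9, 72.9]
tool_rot: [-0.001, 0.973, -0.232, 0.001]
ft_force: [1.0, 6.1, 3.6]
gripper_width: 14.5
gripper_force: 59.3
```

```bash
python3 - <<'E'
from h import *
st=env.read_state();print(st['eef_pos'],R.from_quat(st['tool_rot'],scalar_first=True).as_matrix()[:2,0],st['ft_force'],st['wrist_torque'],st['joint_positions'])
c=camera_info('wrist');cv2.imwrite('pics/w5.png',grab_frame('wrist'))
# housing yaw from the tick marks in w2 and w3
import pickle
for n in('w2','w3'):
    c=pickle.load(open(n+'.pkl','rb'));im=cv2.imread(f'pics/{n}.png');g=im.min(2)
    k,l,s,ce=cv2.connectedComponentsWithStats((g>110).astype(np.uint8))
    for i in range(1,k):
        w=plane(c,ce[i],50)[0]-[573.6,-94,50];r=np.hypot(*w[:2])
        if 27<r<45 and 3<s[i,4]<60: print(n,r.round(1),np.arctan2(w[1],w[0]).round(3),s[i,4])
E
```

```text
[574.3589695  -92.88162951  72.94517376] [ 0.89257054 -0.45090723] [1.0407483  6.06378926 3.59363438] [ 1.03465207 -0.26318507  0.17979777] [-0.18108716  0.47035754  1.7636676   0.00230925  0.90630054  1.85606718]
w2 37.7 -0.028 11
w2 37.9 0.182 12
w2 38.0 -0.228 13
w2 37.8 0.377 11
w2 37.9 -0.433 10
w2 40.7 -0.634 22
w2 38.4 0.579 11
w2 38.3 0.786 10
w3 36.2 0.583 5
w3 37.0 -0.635 8
w3 37.8 0.787 11
```

The scale ticks put the clockwise stop at a world yaw of -0.634. Continuing there, with a small sideways ease.

>>> {"op": "move_arm", "data": {
  "targets": [
    [[0, 0, -0.02, 0.0002, 0.0003, 0, -1], [0, 0, -0.05, 0.0004, 0.0006, 0, -1], [0, 0, -0.08, 0.0005, 0.0008, 0, -1], [0, 0, -0.11, 0.0005, 0.0008, 0, -1], [0, 0, -0.14, 0.0005, 0.0008, 0, -1], [0, 0, -0.17, 0.0005, 0.0008, 0, -1], [0, 0, -0.185, 0.0005, 0.0008, 0, -1], [0, 0, -0.185, 0.0005, 0.0008, 0, -1]]
  ]
}}

```text
clock: 12.25
eef_pos: [574.5, -93.0, 72.9]
tool_rot: [-0.0, 0.947, -0.32, 0.0]
ft_force: [1.7, 4.4, 4.0]
gripper_width: 14.4
gripper_force: 59.6
```

```bash
python3 - <<'E'
from h import *
st=env.read_state();m=R.from_quat(st['tool_rot'],scalar_first=True).as_matrix();print(st['eef_pos'],np.arctan2(m[1,0],m[0,0]),st['ft_force'],st['wrist_torque'],st['joint_positions'])
E
```

```text
[574.5468292  -92.97687897  72.91990723] -0.6512805001295533 [1.65566387 4.44911285 4.0264772 ] [ 0.82911305 -0.25657406  0.14716598] [-1.80471927e-01  4.70812169e-01  1.76290211e+00  6.41287797e-04
  9.06976335e-01  2.04120976e+00]
```

>>> {"op": "move_arm", "data": {
  "targets": [
    [[0, 0, -0.02, 0, 0, 0, -1], [0, 0, -0.04, 0, 0, 0, -1], [0, 0, -0.06, 0, 0, 0, -1], [0, 0, -0.08, 0, 0, 0, -1], [0, 0, -0.08, 0, 0, 0, -1], [0, 0, -0.08, 0, 0, 0, -1]]
  ]
}}

```text
clock: 12.85
eef_pos: [574.6, -93.0, 72.9]
tool_rot: [-0.0, 0.934, -0.357, 0.0]
ft_force: [1.5, 4.6, 4.2]
gripper_width: 14.7
gripper_force: 59.6
```

```bash
python3 - <<'E'
from h import *
st=env.read_state();m=R.from_quat(st['tool_rot'],scalar_first=True).as_matrix();print(st['eef_pos'],np.arctan2(m[1,0],m[0,0]),st['ft_force'],st['wrist_torque'],st['joint_positions'])
E
```

```text
[574.57750416 -93.02621351  72.92437747] -0.7308697017043728 [1.47805749 4.58892894 4.19068668] [ 0.89204207 -0.31958522  0.10757967] [-1.80494917e-01  4.70816301e-01  1.76288022e+00  5.23062737e-04
  9.06894553e-01  2.12084873e+00]
```

>>> {"op": "move_arm", "data": {
  "targets": [
    [[0, 0, -0.03, 0, 0, 0, -1], [0, 0, -0.06, 0, 0, 0, -1], [0, 0, -0.09, 0, 0, 0, -1], [0, 0, -0.09, 0, 0, 0, -1]]
  ]
}}

```text
clock: 13.25
eef_pos: [574.9, -93.0, 72.9]
tool_rot: [-0.0, 0.917, -0.399, 0.001]
ft_force: [2.9, 4.7, 3.6]
gripper_width: 14.5
gripper_force: 59.6
```

```bash
python3 - <<'E'
from h import *
st=env.read_state();m=R.from_quat(st['tool_rot'],scalar_first=True).as_matrix();print(st['eef_pos'],np.arctan2(m[1,0],m[0,0]),st['ft_force'],st['wrist_torque'])
out=[]
for n in('side','scene'):
    im=grab_frame(n);c=camera_info(n);p=proj(c,[573.6,-94,70])[0];cv2.imwrite(f'pics/{n}6.png',im)
    h=40;M=np.float32([[300/h,0,300-p[0]*300/h],[0,300/h,300-p[1]*300/h]]);out.append(cv2.warpAffine(im,M,(600,600),flags=cv2.INTER_CUBIC)[:,100:500])
cv2.imwrite('pics/b6.png',np.hstack(out))
E
```

```text
[574.90919592 -93.04258805  72.94250783] -0.8198565156605528 [2.88072862 4.68595985 3.6384131 ] [ 0.95653213 -0.48036505  0.46596358]
```

View pics/b6.png

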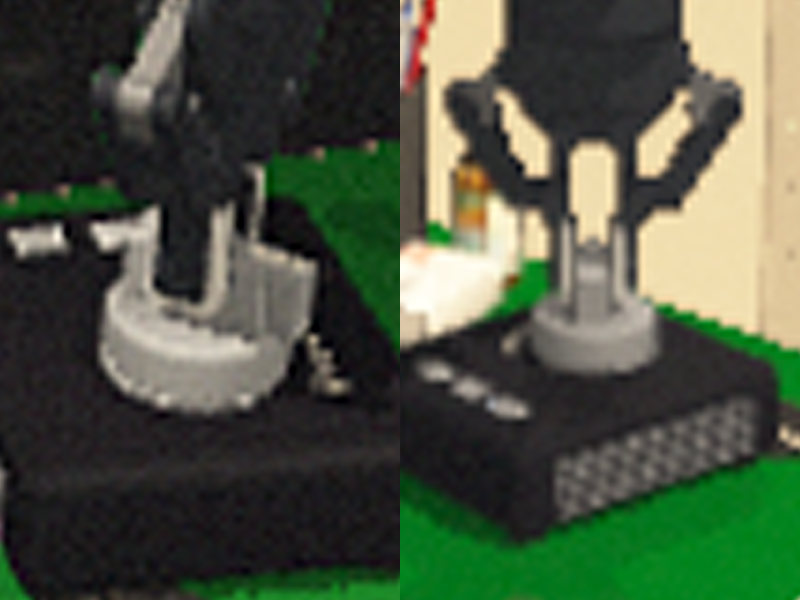

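The moment jumped to 0.47 N m, so it's at the stop. The picture shows the knob flat on the collar with its pointer at the last big tick (330,385). Easing off and releasing.

>>> {"op": "move_arm", "data": {
  "targets": [
    [[0, 0, 0.03, 0, 0, 0, -1], [0, 0, 0.03, 0, 0, 0, -1], [0, 0, 0.03, 0, 0, 0, -0.4], [0, 0, 0.03, 0, 0, 0, 0.2], [0, 0, 0.03, 0, 0, 0, 0.6], [0, 0, 0.03, 0, 0, 0, 0.6], [0, 0, 0.03, 0, 0, 0, 0.6], [0, 0, 0.03, 0, 0, 0, 0.6]]
  ]
}}

```text
clock: 14.15
eef_pos: [574.0, -93.4, 72.6]
tool_rot: [0.0, 0.923, -0.385, -0.0]
ft_force: [-0.4, -0.2, -0.4]
gripper_width: 68.2
gripper_force: 0.0
```

>>> {"op": "move_arm", "data": {
  "targets": [
    [[0, 0, 0, 0, 0, 0.005, 0.6], [0, 0, 0, 0, 0, 0.015, 0.6], [0, 0, 0, 0, 0, 0.03, 0.6], [0, 0, 0, 0, 0, 0.06, 0.6], [0, 0, 0, 0, 0, 0.09, 0.6], [0, 0, 0, -0.02, 0, 0.12, 0.6], [0, 0, 0, -0.05, 0, 0.15, 0.6], [0, 0, 0, -0.07, 0, 0.17, 0.6], [0, 0, 0, -0.07, 0, 0.17, 0.6], [0, 0, 0, -0.07, 0, 0.17, 0.6]]
  ]
}}

```text
clock: 15.15
eef_pos: [504.4, -93.2, 243.6]
tool_rot: [-0.0, 0.923, -0.385, 0.001]
ft_force: [0.7, 1.1, -0.8]
gripper_width: 68.3
gripper_force: 0.0
```

```bash
python3 - <<'E'
from h import *
import pickle
st=env.read_state();print(st['eef_pos'],st['clock'],st['gripper_width'])
c=camera_info('wrist');im=grab_frame('wrist');cv2.imwrite('pics/w7.png',im);pickle.dump(c,open('w7.pkl','wb'))
p=proj(c,[573.6,-94,90])[0];print(p);h=50;s=300/h
M=np.float32([[s,0,300-p[0]*s],[0,s,300-p[1]*s]]);cv2.imwrite('pics/w7c.png',cv2.warpAffine(im,M,(600,600),flags=cv2.INTER_CUBIC))
# expected pixels in crop: axis at top, pointer tip for some yaws
for a in(-.554,-.634,-.734): print(a,(proj(c,[573.6+33*np.cos(a),-94+33*np.sin(a),88])[0]-p)*s+300)
E
```

```text
[504.37659293 -93.24802965 243.62821428] 15.15 68.30022030628038
[206.08893678 126.94319356]
-0.554 [246.63702016 105.48251745]
-0.634 [261.77753673 102.2766222 ]
-0.734 [281.08280121 100.09763951]
```

View pics/w7c.png

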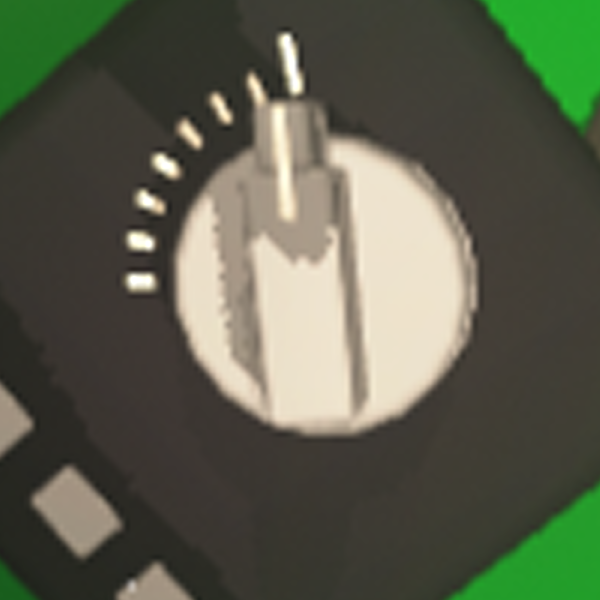

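The knob is seated and released, with its pointer (290,105) at or just past the last big tick. That matches a yaw of about -0.73, inside the required range.

```bash
python3 -c "
from cell import env
print(env.finish_job())"
```

```text
the job is handed in; nothing more can be done
None
```

The knob dropped home on the spindle, was turned clockwise to its end stop and released, and I handed the job in after about 15 s of robot time; no verdict came back.

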